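Make up a staining kit and a sampling kit at the lab bench

ROBOT

A 7-joint arm with a two-finger parallel gripper is mounted at the origin on the work surface. World frame = base frame: x ahead of the robot, y to its left, z up, the work surface at z = 0. Lengths are in m, angles in rad, forces in N, time in s.
With the tool pointing down it reaches from about 0.425 to 0.925 m from the base axis. Payload 6.8 kg.
Tool frame: the origin (TCP) lies between the finger pads, 19 mm behind the fingertips; this is the grasp point; z points along the fingers, y is the line along which they close (so a half turn about z gives the same grasp; the last joint's range is limited). The gripper opens to 85 mm and grips with 20 to 120 N. Pads are 22 mm wide; open, the fingers measure 114 mm over their backs; the gripper's body (76 mm by 85 mm) begins 54 mm behind the grasp point. The pads swing forward as they close: fully open they stand 13 mm farther back than shut.
Start: joints at [-1.364, 0.477, 0.022, 1.555, -0.011, 1.109, -0.083], TCP at [0.209, 0.642, 0.25] pointing down, gripper open.
Joint ranges: [-2.96, 2.96], [-0.34, 2.1], [-1.41, 1.46], [0.24, 2.44], [-1.37, 4.51], [0.17, 1.92], [-2.96, 2.96]. Speed limits (rad/s): [2.39, 2.39, 3.14, 3.14, 3.14, 3.14, 3.14].

INTERFACE

Orientations are given as a unit quaternion [x, y, z, w].
In Python, from workcell import manip, vision gives the robot as it stands.
- The arm moves only by the shell command python3 -m jog 'ROWS' [FORCE]. ROWS is JSON, one flat list of numbers, 5 for each row, row after row: the opening, from 0 (shut) to 1 (fully open), then the shift along the tool's x, y, z in cm, then the turn about the tool's z in rad. A call has 1 to 5 rows; each row is the pose to reach, as a shift and turn from the pose commanded when the call began, along the tool's axes at that moment; what a row does not reach only later rows make up. A row lasts 1/10 s, in which the tool goes at most 50 mm and 8.59 degrees, less where a joint would pass 70% of its speed; a pose out of reach is approached as far as the arm can. A call with a gripper value outside its range is refused whole. The fingers move at their own pace and stop on an object; FORCE is the grip in N (left out, the last holds). Time passes only in rows, so rows that repeat a pose let the fingers close. It gives the time, the measured TCP pose, the force, the opening and the grip force at its end, in the units of the state.
- manip.sense(): the state, without advancing time (a new reading comes with each control period).
- vision.get_image(name): name is "side" or "top" or "wrist"; returns a dict with "image" (384x512x3 uint8, blue, green, red), "depth" (384x512 float32, m along the optical axis (not along the pixel's ray), 0 where there is no reading), "camera_matrix" (3x3 intrinsics, pixels), "rvec" (rotation vector, rad) and "tvec" (3), from world to camera coordinates, as OpenCV has them. Camera axes: x right, y down, z forward; pixel columns grow to the right and rows downward; lengths in m; the calibration is good to about 2 mm. A picture is of the moment at which its call begins.
- manip.close_job(): hands the job in; it is judged then, once.
The state is a dict: "clock": time; "joint_pos": joint angles; "dq": joint speeds; "joint_torque": joint torques, N m; "eef_pos": TCP position; "tcp_rot": TCP orientation; "force": force on the tool from outside, world axes, zero at the start; "ft_torque": the same for the moment, N m; "opening": opening from 0.0 (shut) to 1.0 (fully open); "gripper_force": force on a finger pad.
Only numpy, scipy, OpenCV 4.12 (cv2) and the standard library are available. Lean on these libraries where they do the work, as an engineer would, in place of code of your own. Each camera call takes 0.05 s, during which the arm holds its last target. There are 200 camera calls.

TASK

Make up two kits from the stock on the bench: the amber bottle and the black slide box go in the blue tray, and the red-lidded pot, the green-lidded pot and the orange-topped tip box go in the yellow tray. Put one thing in each compartment, standing upright and flat on the floor of the tray, and set it down gently without dropping it. Leave the white bottle with the blue cap and the black-lidded pot standing where they are.

Things in the scene. Friction and masses are not known exactly. Their poses are not given: they have to be found in the camera images.
- stain_bottle: Stain bottle: amber glass with a white label and a white screw cap, free-standing, about 130 g. Straight round body 48 mm in diameter up to 60 mm, then shoulder and a 32 mm cap to 89 mm in all. Origin at the centre of its underside, z up. Starts standing on the bench. Round: any yaw will do. Grip the straight body, for instance with the TCP 42 mm above the underside.
- slide_box: Slide box: black box with a thin steel line round it and a small white paper label on top, about 80 g. 66 mm long (its x axis), 34 mm wide (its y axis), 56 mm high. Origin at the centre of its underside, z up. Starts standing on the bench. Its x axis starts within 0.6 rad of world x; grip it across the 34 mm width.
- red_pot: Sample pot, white with a red lid, round, 52 mm in diameter, 58 mm high (the lid is the upper 17 mm), about 60 g. Origin at the centre of its underside, z up. Starts standing on the bench.
- green_pot: Sample pot, white with a green lid, otherwise the same as the red-lidded one: 52 mm in diameter, 58 mm high, about 60 g. Origin at the centre of its underside, z up. Starts standing on the bench.
- tip_box: Pipette-tip box: grey box with an orange upper part, about 90 g. 62 mm long (its x axis), 44 mm wide (its y axis), 58 mm high. Origin at the centre of its underside, z up. Starts standing on the bench. Its x axis starts within 0.6 rad of world x; grip it across the 44 mm width.
- wash_bottle: Bystander, not wanted in any kit: white bottle with a blue cap, free-standing, same size as the amber one (48 mm body, 89 mm high). Origin at the centre of its underside.
- black_pot: Bystander, not wanted in any kit: white sample pot with a black lid, free-standing, 52 mm in diameter, 58 mm high. Origin at the centre of its underside.
- blue_tray: Blue kit tray, fixed to the bench, left or right of the stock. 180 mm long (its x axis, within 0.2 rad of world x), 92 wide (y), 18 high, walls 4. One divider makes two compartments, each 84 x 84 mm inside, centred at x = -44 and +44 mm, y = 0. Origin at the centre of its underside; compartment floors 4 mm above it. The neighbour compartment lies along x: along y is free space.
- yellow_tray: Yellow kit tray, fixed, on the other side of the stock. 268 mm long (its x axis, within 0.2 rad of world x), else like the blue one; three 84 x 84 mm compartments centred at x = -88, 0, +88 mm, y = 0. Origin at the centre of its underside; floors 4 mm above it. (Also fixed among the stock: a flat grey timer, 50 mm square, and a petri dish, 58 mm round, both under 18 mm high.)
There are look-alikes about, which are no part of the job. There is more than one size of the tip_box; the one meant has the size given above. Leave any purple look-alike of the slide_box alone.

How it is judged:
By the outcome, as a careful person would: the job done as asked, in the order asked, and still so for the second after the job is handed in, with the robot touching nothing.
It also fails if it takes over 112 s, if anything falls off the work surface, if the arm or the gripper's body presses on something with over 40 N, if the wrist force passes 120 N, or if a joint passes its speed limit or range.

## Working session

There is one attempt and no reset: what is moved stays moved. The work goes in short steps, Python scripts to look and compute and a shell command to move; the robot and the scene stay as the last step left them, time stands still between calls to the robot, and variables do not carry over. Pictures are saved under pics/ and viewed, at most 14 in all, crops included, and the job is handed in when it is done.

```bash
mkdir -p pics; ls
cat > h.py <<'E'
import cv2,numpy as np
from workcell import manip,vision
def snap(n,f):
    d=vision.get_image(n); cv2.imwrite('pics/'+f+'.png',d['image']); np.savez('pics/'+f+'.npz',**{k:np.array(v) for k,v in d.items()}); return d
def load(f): return dict(np.load('pics/'+f+'.npz'))
def cloud(d):
    R=cv2.Rodrigues(np.array(d['rvec'],float))[0]; t=np.array(d['tvec'],float).ravel(); K=np.array(d['camera_matrix'])
    z=d['depth']; v,u=np.mgrid[:z.shape[0],:z.shape[1]]
    c=np.stack([(u-K[0,2])*z/K[0,0],(v-K[1,2])*z/K[1,1],z],-1)
    return (c-t)@R
E
python3 - <<'E'
from h import *
a=snap('top','top1');b=snap('side','side1')
cv2.imwrite('pics/top1b.png',cv2.resize(a['image'],(800,600),interpolation=cv2.INTER_CUBIC))
cv2.imwrite('pics/side1b.png',cv2.resize(b['image'],(800,600),interpolation=cv2.INTER_CUBIC))
P=cloud(a);print(P[::95,::127].round(2).tolist())
print(manip.sense())
E
```

```text
pics
[[[1.5, 1.12, -0.7], [1.5, 0.59, -0.68], [1.5, 0.06, -0.67], [1.5, -0.45, -0.66], [1.5, -0.95, -0.65]], [[0.81, 0.63, 0.07], [0.84, 0.35, -0.0], [0.84, 0.03, 0.0], [0.82, -0.27, 0.08], [0.85, -0.6, 0.0]], [[0.58, 0.62, 0.03], [0.6, 0.33, 0.0], [0.6, 0.02, 0.0], [0.61, -0.28, -0.0], [0.6, -0.55, 0.07]], [[0.36, 0.62, -0.0], [0.37, 0.32, -0.0], [0.38, 0.02, -0.0], [0.38, -0.28, -0.0], [0.39, -0.57, -0.0]], [[0.15, 0.6, -0.0], [0.15, 0.3, -0.0], [0.16, 0.01, 0.0], [0.17, -0.28, 0.0], [0.18, -0.56, 0.0]]]
{'clock': 0.1, 'joint_pos': array([-1.36411214,  0.47771196,  0.02235177,  1.55632237, -0.01150225,
        1.10927863, -0.08312929]), 'dq': array([ 0.00065799, -0.00407931, -0.00052791, -0.00248227, -0.00050186,
       -0.00059711,  0.0003209 ]), 'joint_torque': array([ 4.12175810e-03, -5.97763717e+01,  1.61349222e+00, -2.81955868e+01,
        1.28276262e-02,  5.05156961e-03, -3.09691029e-05]), 'eef_pos': array([0.20884969, 0.64137081, 0.24913951]), 'tcp_rot': array([ 1.56751943e-01,  9.87637684e-01, -7.93215781e-04, -6.66083027e-05]), 'force': array([-0.34510057,  0.91153602,  0.09847706]), 'ft_torque': array([ 0.03920215, -0.01297005,  0.04789071]), 'gripper_force': 0.0, 'opening': 1.0009350159471009}
```

View pics/top1b.png

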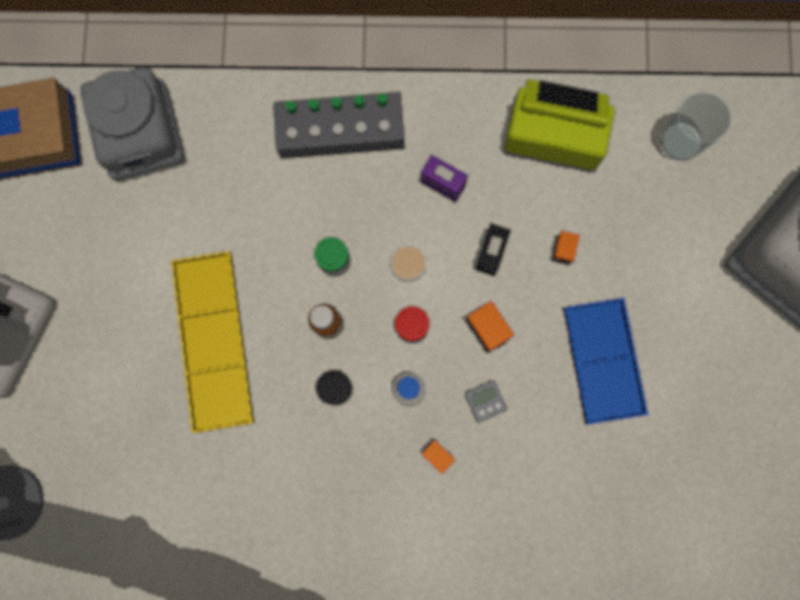

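View pics/side1b.png

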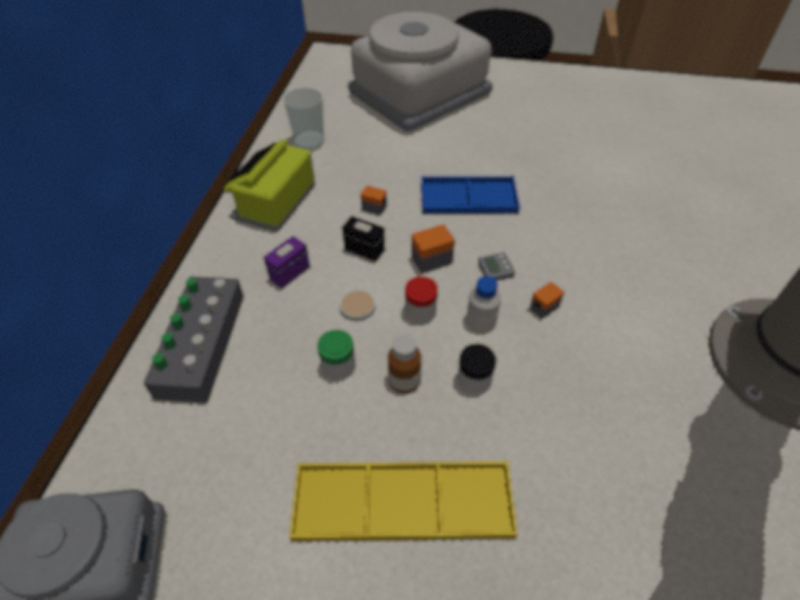

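Candidates in the top picture (800x600):
- **Tip box:** the large orange (489,326) fits. The small ones at (566,247) and (438,456) are look-alikes.
- **Slide box:** black at (492,249); the purple one at (444,177) is not wanted.
- **Bottle:** amber with a white cap at (325,320); the blue-capped one at (408,388) stays.
- **Pots:** red (411,323) and green (331,254); the black-lidded one at (333,387) stays.
- **Trays:** yellow is on the left, around (213,342), and blue on the right, around (605,361).

Next I'll measure them all, with one close crop to check.

Run:
```python
from h import *
d=load('top1');P=cloud(d)
S=dict(amber=(325,320),slide=(492,249),red=(411,323),green=(331,254),tip=(489,326),tipA=(566,247),tipB=(438,456),wash=(408,388),black=(333,387),purple=(444,177))
n=384//1
for k,(u,v) in S.items():
    u=int(u*.64);v=int(v*.64)
    m=np.zeros((384,512),bool);m[max(v-26,0):v+26,u-26:u+26]=1
    Z=P[...,2]; 
    _,L=cv2.connectedComponents((m&(Z>.015)).astype(np.uint8)); l=L[v,u]
    q=P[L==l]; h=np.percentile(q[:,2],95); 
    t=q[q[:,2]>h-.008,:2].astype(np.float32)
    r=cv2.minAreaRect(t*1000); print(k,'h',h.round(3),'c',(np.array(r[0])).round(0),'size',np.round(r[1]),'corners',cv2.boxPoints(r).round(0).tolist() if 'ti' in k or 'sl' in k else '')
hsv=cv2.cvtColor(d['image'],cv2.COLOR_BGR2HSV)
for k,(lo,hi,box) in dict(yellow=(20,35,(150,260,100,180)),blue=(100,125,(180,280,345,430))).items():
    m=np.zeros((384,512),bool);m[box[0]:box[1],box[2]:box[3]]=1
    m&=(hsv[...,0]>=lo)&(hsv[...,0]<=hi)&(hsv[...,1]>120)&(P[...,2]>-.01)
    q=P[m];r=cv2.minAreaRect(q[:,:2].astype(np.float32)*1000)
    print(k,np.median(q[:,2]).round(3),np.round(r[0]),np.round(r[1]),r[2],cv2.boxPoints(r).round(0).tolist())
cv2.imwrite('pics/crop1.png',cv2.resize(d['image'][140:310,190:390],(800,600*17//15*15//17),interpolation=cv2.INTER_CUBIC))
```

```text
amber h 0.091 c [494.  60.] size [219.  30.] corners 
slide h 0.059 c [555. -80.] size [ 35. 316.] corners [[400.0, -46.0], [699.0, -147.0], [710.0, -114.0], [411.0, -13.0]]
red h 0.061 c [555.  -1.] size [50. 50.] corners 
green h 0.062 c [552.  51.] size [305.  50.] corners 
tip h 0.061 c [504. -62.] size [ 67. 200.] corners [[411.0, -13.0], [548.0, -157.0], [597.0, -111.0], [459.0, 33.0]]
tipA h 0.043 c [ 681. -232.] size [30. 43.] corners [[656.0, -242.0], [698.0, -252.0], [705.0, -222.0], [663.0, -212.0]]
tipB h 0.042 c [363. -43.] size [41. 29.] corners [[338.0, -48.0], [359.0, -68.0], [387.0, -38.0], [366.0, -18.0]]
wash h 0.091 c [443.   2.] size [31. 63.] corners 
black h 0.061 c [460. 113.] size [50. 50.] corners 
purple h 0.059 c [612. -14.] size [ 69. 397.] corners 
yellow 0.004 [477. 224.] [446. 208.] 49.39278030395508 [[253.0, 123.0], [411.0, -13.0], [701.0, 326.0], [543.0, 461.0]]
blue 0.004 [ 487. -170.] [175. 338.] 10.471537590026855 [[370.0, -20.0], [432.0, -353.0], [604.0, -321.0], [543.0, 12.0]]
```

View pics/crop1.png

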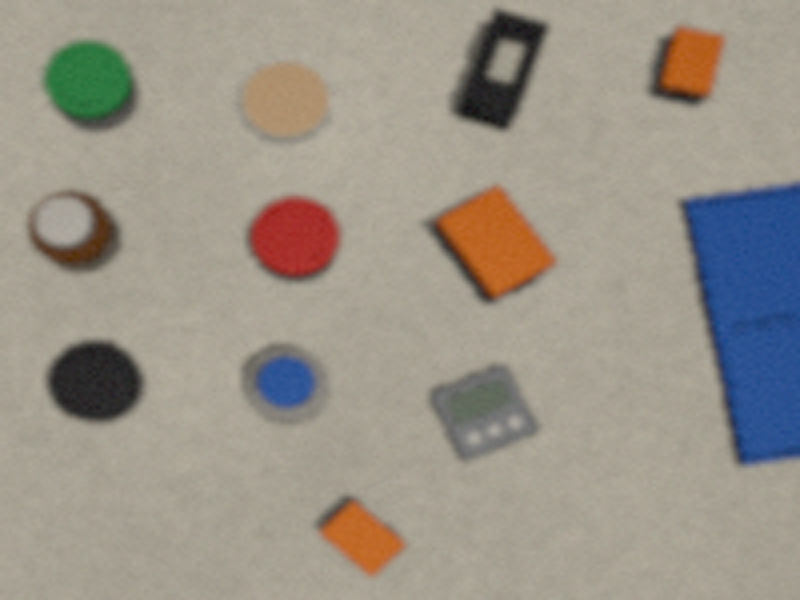

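The crop confirms the choices: the large orange box (495,243) is far bigger than (690,62) and (362,537). The slide box is the black one at (502,70), and the amber bottle's cap is at (65,222). The fits were spoiled by zero-depth pixels, so I'll refit without them.

Run:
```python
from h import *
d=load('top1');P=cloud(d);ok=d['depth']>0.2
S=dict(amber=(325,320),slide=(492,249),green=(331,254),tip=(489,326),wash=(408,388))
for k,(u,v) in S.items():
    u=int(u*.64);v=int(v*.64)
    m=np.zeros((384,512),bool);m[max(v-26,0):v+26,u-26:u+26]=1
    Z=P[...,2]; 
    _,L=cv2.connectedComponents((m&ok&(Z>.015)&(Z<.12)).astype(np.uint8)); l=L[v,u]
    q=P[L==l]; h=np.percentile(q[:,2],95); 
    t=q[q[:,2]>h-.008,:2].astype(np.float32)
    r=cv2.minAreaRect(t*1000); print(k,len(t),'h',h.round(3),'c',(np.array(r[0])).round(0),'size',np.round(r[1]),'corners',cv2.boxPoints(r).round(0).tolist() if 'ti' in k or 'sl' in k else '')
hsv=cv2.cvtColor(d['image'],cv2.COLOR_BGR2HSV)
for k,(lo,hi,box) in dict(yellow=(20,35,(150,290,100,180)),blue=(100,125,(180,280,345,430))).items():
    m=np.zeros((384,512),bool);m[box[0]:box[1],box[2]:box[3]]=1
    m&=ok&(hsv[...,0]>=lo)&(hsv[...,0]<=hi)&(hsv[...,1]>120)
    q=P[m];r=cv2.minAreaRect(q[:,:2].astype(np.float32)*1000)
    b=cv2.boxPoints(r);e=b[1]-b[0] if np.linalg.norm(b[1]-b[0])>np.linalg.norm(b[2]-b[1]) else b[2]-b[1]
    e/=np.linalg.norm(e);e*=np.sign(e[0]);c=np.array(r[0])
    print(k,np.round(c),np.round(r[1]),'yaw',np.arctan2(e[1],e[0]).round(3),[(c+s*e).round(0).tolist() for s in ((-88,0,88) if k=='yellow' else (-44,44))])
from scipy.spatial.transform import Rotation as R
s=manip.sense();print(R.from_quat(s['tcp_rot']).as_matrix().round(3))
```

```text
amber 158 h 0.091 c [558. 128.] size [31. 30.] corners 
slide 398 h 0.059 c [ 673. -120.] size [34. 66.] corners [[636.0, -126.0], [700.0, -146.0], [710.0, -114.0], [646.0, -94.0]]
green 371 h 0.061 c [657. 122.] size [50. 50.] corners 
tip 515 h 0.061 c [ 555. -115.] size [62. 44.] corners [[517.0, -114.0], [541.0, -151.0], [593.0, -117.0], [568.0, -80.0]]
wash 161 h 0.091 c [460.   2.] size [30. 29.] corners 
yellow [528. 304.] [267.  92.] yaw 0.186 [[442.0, 287.0], [528.0, 304.0], [614.0, 320.0]]
blue [ 510. -292.] [175.  92.] yaw 0.176 [[466.0, -300.0], [553.0, -284.0]]
[[-0.951  0.31  -0.   ]
 [ 0.31   0.951 -0.002]
 [-0.    -0.002 -1.   ]]
```

```bash
cat > t.py <<'E'
import sys
from h import *
from scipy.spatial.transform import Rotation as R
x,y,z=map(float,sys.argv[1:4]); s=manip.sense(); M=R.from_quat(s['tcp_rot']).as_matrix()
tilt=np.arctan2(-M[0,1],M[1,1])
d=M.T@(np.array([x,y,z])/1000-s['eef_pos'])*100
a=float(sys.argv[4]) if len(sys.argv)>4 else tilt
turn=(tilt-a+np.pi/2)%np.pi-np.pi/2
print('shift cm',d.round(2),'turn',round(turn,3),'dist mm',np.linalg.norm(d*10).round(0),'tilt',tilt.round(3),'j7',s['joint_pos'][6].round(2),'t',s['clock'])
E
python3 t.py 558 128 150
python3 -m jog '[1,-4.5,-3.5,0,0, 1,-8.5,-6.5,0.5,0, 1,-12.5,-9.5,1,0, 1,-16.5,-12.5,2,0, 1,-20.5,-15.5,3,0]' 40
python3 t.py 558 128 150
```

```text
shift cm [-49.09 -37.99   9.98] turn 0.0 dist mm 629.0 tilt -0.315 j7 -0.08 t 0.1
clock: 0.6
eef_pos: [0.3515, 0.4367, 0.2215]
tcp_rot: [0.157, 0.988, 0.0, 0.0]
force: [1.2, -0.4, 0.5]
opening: 1.003
gripper_force: 0.0
shift cm [-29.19 -22.96   7.15] turn 0.0 dist mm 378.0 tilt -0.315 j7 0.28 t 0.6
```

```bash
python3 -m jog '[1,-4,-3,1,0, 1,-8,-6,2,0, 1,-12,-9,3,0, 1,-16,-12,4.5,0, 1,-20,-15,6,0]' |head -2
python3 -m jog '[1,-4,-3.5,0.5,0, 1,-8,-7,1,0, 1,-8.5,-7.5,1,0, 1,-8.5,-7.5,1,0]' |head -2
python3 t.py 558 128 42
python3 - <<'E'
from h import *
d=snap('wrist','w1')
E
```

```text
clock: 1.1
eef_pos: [0.4911, 0.238, 0.1635]
clock: 1.5
eef_pos: [0.5487, 0.1389, 0.1535]
shift cm [-1.22 -0.72 11.15] turn 0.0 dist mm 112.0 tilt -0.32 j7 0.99 t 1.5
```

View pics/w1.png

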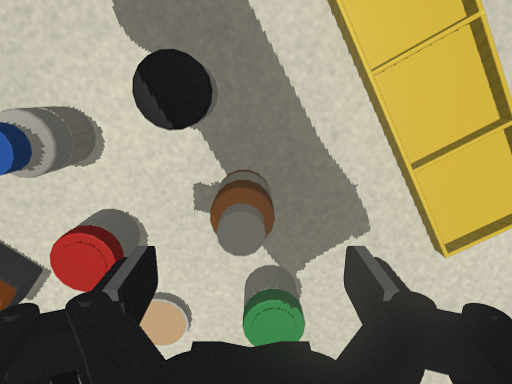

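The wrist picture shows the amber bottle at (242,215), centred between the open fingers, with the pots well clear. I'll go down onto it.

```bash
python3 -m jog '[1,-1.2,-0.7,0,0, 1,-1.2,-0.7,3,0, 1,-1.2,-0.7,6,0, 1,-1.2,-0.7,9,0, 1,-1.2,-0.7,11,0]' 40|head -2
python3 -m jog '[1,0,0,0,0, 0,0,0,0,0, 0,0,0,0,0, 0,0,0,0,0, 0,0,0,0,0]' 40
python3 -m jog '[0,0,0,0,0, 0,0,0,0,0, 0,0,0,0,0]' 40
python3 t.py 466 -300 150 0.176
```

```text
clock: 2.05
eef_pos: [0.5561, 0.1334, 0.0421]
clock: 2.55
eef_pos: [0.558, 0.1319, 0.0457]
tcp_rot: [0.157, 0.988, 0.001, 0.001]
force: [-0.3, -1.2, 5.3]
opening: 0.552
gripper_force: 40.7
clock: 2.85
eef_pos: [0.558, 0.1319, 0.0457]
tcp_rot: [0.157, 0.988, 0.001, 0.001]
force: [-1.2, -0.9, 5.2]
opening: 0.551
gripper_force: 40.7
shift cm [ -4.65 -43.9  -10.49] turn -0.491 dist mm 454.0 tilt -0.315 j7 1.05 t 2.85
```

```bash
python3 -m jog '[0,0,0,-2,0, 0,0,0,-5,0, 0,0,0,-9,0, 0,0,-1,-12,0, 0,0,-4,-13,0]' 40|tail -3
python3 -m jog '[0,-0.5,-4,0,0, 0,-1,-8,0,0, 0,-1.5,-12.5,0,0, 0,-2,-17,0,-0.05, 0,-2.5,-21.5,0,-0.1]' 40|tail -2
python3 -m jog '[0,-0.5,-4,0,-0.1, 0,-1,-8,0,-0.2, 0,-1.5,-12,0,-0.3, 0,-2,-15,0,-0.39, 0,-2,-17,0,-0.39]' 40
python3 t.py 466 -300 80 0.176
```

```text
force: [-0.0, 0.1, -2.6]
opening: 0.548
gripper_force: 41.8
opening: 0.548
gripper_force: 41.8
clock: 4.35
eef_pos: [0.4848, -0.2919, 0.175]
tcp_rot: [-0.087, 0.996, -0.001, 0.001]
force: [-0.1, -0.5, -2.4]
opening: 0.55
gripper_force: 41.8
shift cm [ 2.   -0.45  9.49] turn -0.001 dist mm 97.0 tilt 0.175 j7 2.28 t 4.35
```

```bash
python3 -m jog '[0,2,-0.4,0,0, 0,2,-0.4,3,0, 0,2,-0.4,6,0, 0,2,-0.4,8,0, 0,2,-0.4,9.5,0]' 40|head -2
python3 -m jog '[0,0,0,0,0, 0,0,0,0,0]' 40
python3 t.py 466 -300 49.5 0.176
```

```text
clock: 4.85
eef_pos: [0.4649, -0.295, 0.0781]
clock: 5.05
eef_pos: [0.466, -0.2958, 0.0796]
tcp_rot: [-0.088, 0.996, 0.0, 0.0]
force: [0.3, -0.7, -0.3]
opening: 0.548
gripper_force: 41.8
shift cm [ 0.07 -0.41  3.01] turn -0.001 dist mm 30.0 tilt 0.175 j7 2.34 t 5.05
```

```bash
python3 -m jog '[0,0,-0.4,0.8,0, 0,0,-0.4,1.6,0, 0,0,-0.4,2.2,0, 0,0,-0.4,2.6,0, 0,0,-0.4,2.7,0]' 40
python3 -m jog '[0,0,0,0.1,0, 0,0,0,0.2,0, 0,0,0,0.2,0]' 40
python3 -m jog '[0,0,0,0.1,0, 0,0,0,0.1,0]' 40
```

```text
clock: 5.55
eef_pos: [0.4666, -0.2999, 0.0513]
tcp_rot: [-0.088, 0.996, 0.0, -0.0]
force: [-0.4, -0.4, -1.2]
opening: 0.552
gripper_force: 41.8
clock: 5.85
eef_pos: [0.467, -0.3002, 0.05]
tcp_rot: [-0.088, 0.996, -0.0, 0.0]
force: [0.2, -0.3, -2.2]
opening: 0.551
gripper_force: 41.8
clock: 6.05
eef_pos: [0.4671, -0.3003, 0.0497]
tcp_rot: [-0.087, 0.996, 0.0, 0.0]
force: [-2.0, 0.5, 4.5]
opening: 0.548
gripper_force: 42.4
```

```bash
python3 -m jog '[0.7,0,0,0,0, 0.85,0,0,0,0, 1,0,0,0,0, 1,0,0,0,0]' 40|tail -3
python3 -m jog '[1,0,0,-2,0, 1,0,0,-5,0, 1,0,0,-9,0, 1,0,0,-11,0]' 40|tail -3
python3 t.py 673 -120 160 -0.303
```

```text
force: [0.8, 0.4, 0.5]
opening: 1.002
gripper_force: 0.0
force: [-0.0, -0.3, 0.5]
opening: 0.999
gripper_force: 0.0
shift cm [-23.34  14.26   0.22] turn 0.478 dist mm 273.0 tilt 0.175 j7 2.32 t 6.85
```

Run:
```python
from h import *
snap('wrist','w2')
```

```text
(no output)
```

View pics/w2.png

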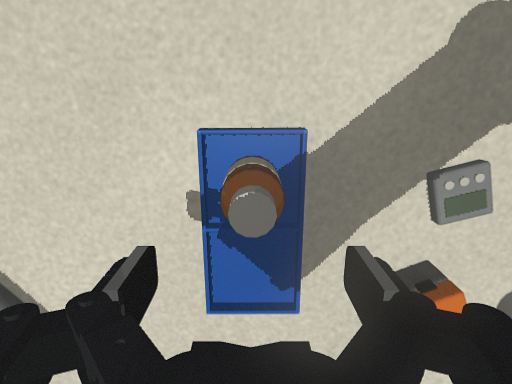

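The amber bottle stands upright in the near blue compartment (253,200). Next is the slide box.

```bash
python3 -m jog '[1,-4,2.5,0,0.1, 1,-8,5,0,0.2, 1,-12,7.5,0,0.3, 1,-16,10,0,0.4, 1,-20,12.5,0,0.478]' 40|head -2
python3 t.py 673 -120 120 -0.303
python3 -m jog '[1,-3.5,0.5,0,0, 1,-3.5,0.5,0,0]' 40|head -2
python3 t.py 673 -120 40 -0.303
```

```text
clock: 7.4
eef_pos: [0.6432, -0.1407, 0.1586]
shift cm [-2.22  2.87  3.86] turn -0.004 dist mm 53.0 tilt -0.307 j7 1.55 t 7.4
clock: 7.6
eef_pos: [0.6811, -0.1453, 0.1581]
shift cm [ 1.54  2.17 11.81] turn 0.005 dist mm 121.0 tilt -0.298 j7 1.56 t 7.6
```

```bash
python3 -m jog '[1,1.4,2.3,0,0, 1,1.4,2.3,2,0, 1,1.4,2.3,4,0, 1,1.4,2.3,5,0, 1,1.4,2.3,5,0]' 40|head -2
python3 t.py 673 -120 40 -0.303
python3 - <<'E'
from h import *
snap('wrist','w3')
E
```

```text
clock: 8.1
eef_pos: [0.6688, -0.1221, 0.1071]
shift cm [-0.36  0.33  6.71] turn -0.001 dist mm 67.0 tilt -0.304 j7 1.54 t 8.1
```

View pics/w3.png

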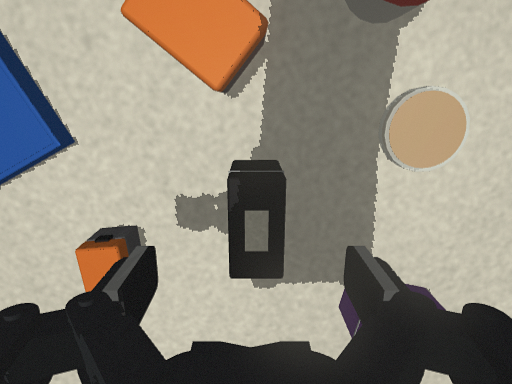

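The black slide box is centred and squared up at (256,225), clear of the small orange box at (103,262).

```bash
python3 -m jog '[1,-0.4,0.3,1,0, 1,-0.4,0.3,3,0, 1,-0.4,0.3,5,0, 1,-0.4,0.3,6.5,0, 1,-0.4,0.3,6.5,0]' 40|head -2
python3 -m jog '[0,0,0,0,0, 0,0,0,0,0, 0,0,0,0,0, 0,0,0,0,0, 0,0,0,0,0]' 40
python3 -m jog '[0,0,0,0,0, 0,0,0,0,0, 0,0,0,0,0]' 40
python3 t.py 553 -284 150 0.176
```

```text
clock: 8.65
eef_pos: [0.674, -0.1198, 0.0418]
clock: 9.15
eef_pos: [0.676, -0.1202, 0.045]
tcp_rot: [0.151, 0.989, 0.0, 0.001]
force: [-0.9, -0.3, 6.2]
opening: 0.392
gripper_force: 41.5
clock: 9.45
eef_pos: [0.676, -0.1202, 0.045]
tcp_rot: [0.151, 0.989, 0.0, 0.001]
force: [-0.2, 0.8, 6.7]
opening: 0.387
gripper_force: 41.5
shift cm [  6.84 -19.3  -10.52] turn -0.479 dist mm 230.0 tilt -0.303 j7 1.55 t 9.45
```

```bash
python3 -m jog '[0,0,0,-2,0, 0,0,0,-5,0, 0,0,0,-9,0, 0,1,-2,-11,-0.1, 0,2.5,-6,-11,-0.2]' 40|tail -3
python3 -m jog '[0,1,-3.5,0,-0.1, 0,2,-7,0,-0.2, 0,3,-10,0,-0.279, 0,4.2,-13,0,-0.279, 0,4.2,-13.3,0,-0.279]' 40|head -2
python3 t.py 553 -284 70 0.176
```

```text
force: [0.0, -1.9, -1.2]
opening: 0.39
gripper_force: 40.8
clock: 10.45
eef_pos: [0.5742, -0.3037, 0.154]
shift cm [1.74 2.32 8.39] turn -0.008 dist mm 89.0 tilt 0.168 j7 2.24 t 10.45
```

```bash
python3 -m jog '[0,1.5,2.2,0,0, 0,1.5,2.2,0,0, 0,1.5,2.2,3,0, 0,1.5,2.2,6,0, 0,1.5,2.2,8,0]' 40|head -2
python3 -m jog '[0,0,0,0,0]' 40|tail -3
python3 t.py 553 -284 49 0.176
```

```text
clock: 10.95
eef_pos: [0.5592, -0.2777, 0.0721]
force: [-0.7, 0.3, -1.4]
opening: 0.394
gripper_force: 40.8
shift cm [ 0.58 -0.59  2.19] turn 0.001 dist mm 23.0 tilt 0.177 j7 2.24 t 11.05
```

```bash
python3 -m jog '[0,0.6,-0.6,0,0, 0,0.6,-0.6,0.5,0, 0,0.6,-0.6,1,0, 0,0.6,-0.6,1.5,0, 0,0.6,-0.6,1.8,0]' 40
python3 -m jog '[0,0,0,0.1,0, 0,0,0,0.2,0, 0,0,0,0.2,0]' 40
python3 -m jog '[0,0,0,0.1,0, 0,0,0,0.1,0]' 40
python3 t.py 553 -284 49 0.176
```

```text
clock: 11.55
eef_pos: [0.5546, -0.2856, 0.0557]
tcp_rot: [-0.088, 0.996, 0.0, 0.0]
force: [0.2, 0.1, -0.5]
opening: 0.391
gripper_force: 40.8
clock: 11.85
eef_pos: [0.5546, -0.2857, 0.0539]
tcp_rot: [-0.088, 0.996, 0.0, -0.0]
force: [-0.3, -0.2, -0.7]
opening: 0.392
gripper_force: 40.8
clock: 12.05
eef_pos: [0.5545, -0.2858, 0.0529]
tcp_rot: [-0.088, 0.996, 0.0, 0.0]
force: [0.6, 0.1, 0.0]
opening: 0.389
gripper_force: 40.8
shift cm [0.12 0.2  0.39] turn 0.0 dist mm 5.0 tilt 0.176 j7 2.26 t 12.05
```

```bash
python3 -m jog '[0,0,0,0.15,0, 0,0,0,0.3,0, 0,0,0,0.3,0]' 40
python3 -m jog '[0,0,0,0.1,0, 0,0,0,0.1,0]' 40
```

```text
clock: 12.35
eef_pos: [0.5544, -0.2857, 0.0497]
tcp_rot: [-0.088, 0.996, 0.0, -0.0]
force: [-0.5, 0.5, -0.5]
opening: 0.389
gripper_force: 40.8
clock: 12.55
eef_pos: [0.5546, -0.2859, 0.049]
tcp_rot: [-0.088, 0.996, -0.0, 0.0]
force: [-0.2, 0.1, 0.2]
opening: 0.393
gripper_force: 41.0
```

```bash
python3 -m jog '[0,0,0,0.05,0, 0,0,0,0.05,0]' 40
python3 -m jog '[0.6,0,0,0,0, 0.8,0,0,0,0, 1,0,0,0,0, 1,0,0,0,0]' 40|tail -3
python3 -m jog '[1,0,0,-2,0, 1,0,0,-5,0, 1,0,0,-9,0, 1,0,0,-11,0]' 40|head -2
python3 t.py 555 -1 150
python3 - <<'E'
from h import *
snap('wrist','w4')
E
```

```text
clock: 12.75
eef_pos: [0.5546, -0.2859, 0.049]
tcp_rot: [-0.088, 0.996, 0.0, 0.0]
force: [-1.8, 0.9, 6.4]
opening: 0.392
gripper_force: 41.6
force: [-0.5, -0.3, 0.1]
opening: 0.999
gripper_force: 0.0
clock: 13.55
eef_pos: [0.5557, -0.2866, 0.1616]
shift cm [-4.92 28.14  1.11] turn 0.0 dist mm 286.0 tilt 0.176 j7 2.23 t 13.55
```

View pics/w4.png

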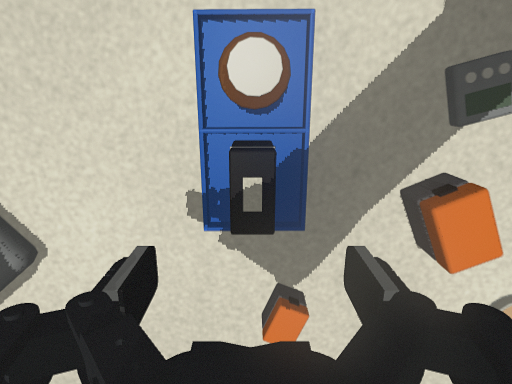

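The bottle and the slide box stand one in each blue compartment. I'll measure the box's fit with the top camera while going for the red pot.

```bash
python3 -m jog '[1,-0.8,4.5,0,0, 1,-1.6,9,0,0, 1,-2.4,13.5,0,0, 1,-3.2,18,0,0, 1,-4,22.5,0,0]' 40|head -2
python3 -m jog '[1,-0.9,4.5,1,0, 1,-0.9,5.5,3,0, 1,-0.9,5.5,5,0, 1,-0.9,5.5,5,0]' 40|head -2
python3 t.py 555 -1 42
python3 - <<'E'
from h import *
d=snap('top','top2');P=cloud(d);X,Y,Z=P[...,0],P[...,1],P[...,2]
ok=(d['depth']>.2)&(X>.35)&(X<.68)&(Y<-.22)&(Y>-.36)
c=np.array([510,-292]);a=.176;B=np.array([[np.cos(a),np.sin(a)],[-np.sin(a),np.cos(a)]])
for n,lo,hi,xx in (('slide',.05,.07,1),('amber',.085,.1,-1)):
    q=P[ok&(Z>lo)&(Z<hi)][:,:2]*1000; q=(q-c)@B.T; q=q[(q[:,0]*xx>0)&(abs(q[:,0])<100)]
    print(n,len(q),q.min(0).round(),q.max(0).round())
q=(P[ok&(Z>.012)&(Z<.03)][:,:2]*1000-c)@B.T; print('rim',np.percentile(q,[1,99],axis=0).round())
E
```

```text
clock: 14.1
eef_pos: [0.5541, -0.0555, 0.1583]
clock: 14.5
eef_pos: [0.5517, -0.0009, 0.106]
shift cm [-0.36 -0.07  6.4 ] turn 0.0 dist mm 64.0 tilt 0.178 j7 1.72 t 14.5
slide 458 [  9. -19.] [75. 16.]
amber 178 [-58. -17.] [-28.  16.]
rim [[-89. -46.]
 [158.  46.]]
```

Slide box spans 9..75 mm in its 2..86 mm compartment, so it fits. On to the red pot.

```bash
python3 -m jog '[1,-0.3,0,1,0, 1,-0.3,0,3,0, 1,-0.3,0,5,0, 1,-0.3,0,6.4,0, 1,-0.3,0,6.4,0]' 40|head -2
python3 -m jog '[0,0,0,0,0, 0,0,0,0,0, 0,0,0,0,0, 0,0,0,0,0, 0,0,0,0,0]' 40|tail -4
python3 -m jog '[0,0,0,0,0, 0,0,0,0,0]' 40
python3 -m jog '[0,0,0,-2,0, 0,0,0,-5,0, 0,0,0,-9,0, 0,0,0,-11,0]' 40|tail -3
python3 t.py 442 287 150 0.186
```

```text
clock: 15.05
eef_pos: [0.5558, -0.0015, 0.043]
tcp_rot: [-0.088, 0.996, 0.0, 0.001]
force: [-1.1, 0.0, 6.6]
opening: 0.596
gripper_force: 41.3
clock: 15.75
eef_pos: [0.5575, -0.001, 0.0457]
tcp_rot: [-0.088, 0.996, 0.0, 0.001]
force: [-1.5, -0.6, 6.5]
opening: 0.595
gripper_force: 41.3
force: [0.8, 0.4, 0.1]
opening: 0.595
gripper_force: 41.8
shift cm [ 6.39 30.39  0.75] turn -0.01 dist mm 311.0 tilt 0.176 j7 1.71 t 16.15
```

```bash
python3 -m jog '[0,0.6,3,0,0, 0,1.4,7,0,0, 0,2.4,11.5,0,0, 0,3.4,16,0,0, 0,4.4,20.5,0,0]' 40|head -2
python3 -m jog '[0,0.9,4,0,0, 0,1.7,7.5,0,0, 0,2,9.5,0,0, 0,2,9.9,2,0, 0,2,9.9,5,0]' 40|head -2
python3 -m jog '[0,0,0,2,0, 0,0,0,2.5,0, 0,0,0,2.5,0]' 40|tail -4
python3 t.py 442 287 49.7 0.186
```

```text
clock: 16.65
eef_pos: [0.4766, 0.1946, 0.155]
clock: 17.15
eef_pos: [0.4412, 0.2898, 0.1059]
tcp_rot: [-0.088, 0.996, -0.0, -0.0]
force: [-0.3, 1.3, -0.3]
opening: 0.598
gripper_force: 41.8
shift cm [-0.19 -0.01  2.96] turn -0.01 dist mm 30.0 tilt 0.176 j7 1.08 t 17.45
```

```bash
python3 -m jog '[0,-0.2,0,0.8,0, 0,-0.2,0,1.6,0, 0,-0.2,0,2.2,0, 0,-0.2,0,2.5,0, 0,-0.2,0,2.6,0]' 40|head -4
python3 -m jog '[0,0,0,0.1,0, 0,0,0,0.2,0, 0,0,0,0.2,0]' 40|head -4
python3 -m jog '[0,0,0,0.1,0, 0,0,0,0.1,0]' 40|head -4
```

```text
clock: 17.95
eef_pos: [0.4422, 0.2872, 0.0531]
tcp_rot: [-0.088, 0.996, -0.0, -0.0]
force: [-0.4, -0.7, 0.0]
clock: 18.25
eef_pos: [0.4423, 0.2874, 0.0515]
tcp_rot: [-0.088, 0.996, 0.0, 0.0]
force: [-0.1, 0.3, 0.1]
clock: 18.45
eef_pos: [0.4423, 0.2874, 0.0504]
tcp_rot: [-0.088, 0.996, 0.0, -0.0]
force: [0.7, 0.6, -0.7]
```

```bash
python3 -m jog '[0,0,0,0.08,0, 0,0,0,0.08,0]' 40|head -4
python3 -m jog '[0,0,0,0.08,0, 0,0,0,0.08,0]' 40|head -4
```

```text
clock: 18.65
eef_pos: [0.4424, 0.2875, 0.0497]
tcp_rot: [-0.088, 0.996, 0.0, 0.0]
force: [0.3, -0.1, 1.3]
clock: 18.85
eef_pos: [0.4424, 0.2875, 0.0496]
tcp_rot: [-0.088, 0.996, 0.0, -0.0]
force: [-3.1, -1.8, 10.7]
```

```bash
python3 -m jog '[0.7,0,0,0,0, 0.85,0,0,0,0, 1,0,0,0,0, 1,0,0,0,0]' 40|tail -3
python3 -m jog '[1,0,0,-2,0, 1,0,0,-5,0, 1,0,0,-9,0, 1,0,0,-11,0]' 40|head -2
python3 t.py 657 122 150
```

```text
force: [-0.7, -0.1, 0.8]
opening: 0.995
gripper_force: 0.0
clock: 19.65
eef_pos: [0.4433, 0.288, 0.1616]
shift cm [-18.13 -20.09   1.18] turn 0.0 dist mm 271.0 tilt 0.176 j7 1.08 t 19.65
```

```bash
python3 -m jog '[1,-3.3,-3.6,0,0, 1,-6.6,-7.2,0,0, 1,-9.9,-10.8,0,0, 1,-13,-14.4,1,0, 1,-16,-18,2,0]' 40|head -2
python3 -m jog '[1,-1.6,-1.7,1,0, 1,-1.8,-1.9,3,0, 1,-1.8,-1.9,3.5,0, 1,-1.8,-1.9,3.5,0]' 40|head -2
python3 t.py 657 122 42
python3 - <<'E'
from h import *
snap('wrist','w5')
E
```

```text
clock: 20.15
eef_pos: [0.633, 0.137, 0.1388]
clock: 20.55
eef_pos: [0.6512, 0.1231, 0.1026]
shift cm [-0.57 -0.21  6.06] turn 0.0 dist mm 61.0 tilt 0.177 j7 1.54 t 20.55
```

View pics/w5.png

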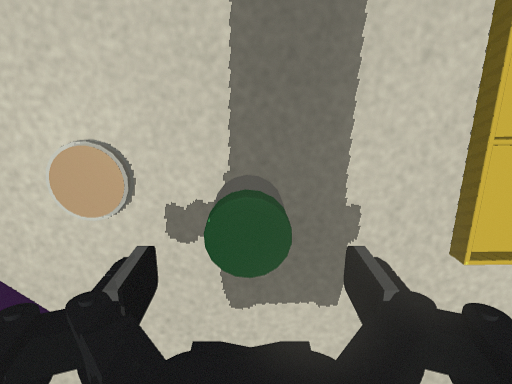

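The green pot (248,232) lies between the fingers. Going down to grip it.

```bash
python3 -m jog '[1,-0.5,-0.2,1,0, 1,-0.5,-0.2,3,0, 1,-0.5,-0.2,5,0, 1,-0.5,-0.2,6,0, 1,-0.5,-0.2,6,0]' 40|head -2
python3 -m jog '[0,0,0,0,0, 0,0,0,0,0, 0,0,0,0,0, 0,0,0,0,0, 0,0,0,0,0]' 40|tail -4
python3 -m jog '[0,0,0,0,0, 0,0,0,0,0]' 40
python3 -m jog '[0,0,0,-2,0, 0,0,0,-5,0, 0,0,0,-9,0, 0,0,0,-11,0]' 40|tail -3
python3 t.py 528 304 150 0.186
```

```text
clock: 21.1
eef_pos: [0.6568, 0.1218, 0.0426]
tcp_rot: [-0.088, 0.996, 0.0, 0.001]
force: [-1.0, 0.1, 6.8]
opening: 0.596
gripper_force: 41.7
clock: 21.8
eef_pos: [0.6588, 0.1218, 0.0453]
tcp_rot: [-0.088, 0.996, 0.0, 0.001]
force: [-0.9, 0.2, 7.5]
opening: 0.601
gripper_force: 41.8
force: [1.0, -0.5, -0.9]
opening: 0.597
gripper_force: 41.8
shift cm [ 9.72 20.24  0.71] turn -0.01 dist mm 225.0 tilt 0.176 j7 1.54 t 22.2
```

```bash
python3 -m jog '[0,1.5,3,0,0, 0,3.3,7,0,0, 0,5.2,11,0,0, 0,7,15,0,0, 0,8.7,18.3,0,0]' 40|head -2
python3 -m jog '[0,0.7,1.5,0,0, 0,0.8,1.7,2,0, 0,0.8,1.7,5,0, 0,0.8,1.7,7,0, 0,0.8,1.7,7.5,0]' 40|head -2
python3 -m jog '[0,0,0,0,0]' 40|tail -4
python3 t.py 528 304 49.3 0.186
```

```text
clock: 22.7
eef_pos: [0.5383, 0.2888, 0.1541]
clock: 23.2
eef_pos: [0.5283, 0.3001, 0.0766]
tcp_rot: [-0.087, 0.996, -0.001, -0.0]
force: [0.1, 0.5, -1.2]
opening: 0.594
gripper_force: 41.8
shift cm [0.07 0.33 2.91] turn -0.011 dist mm 29.0 tilt 0.175 j7 1.18 t 23.3
```

```bash
python3 -m jog '[0,0.1,0.3,0.8,0, 0,0.1,0.3,1.6,0, 0,0.1,0.3,2.2,0, 0,0.1,0.3,2.6,0, 0,0.1,0.3,2.7,0]' 40|head -4
python3 -m jog '[0,0,0,0.1,0, 0,0,0,0.15,0, 0,0,0,0.15,0]' 40|head -4
python3 -m jog '[0,0,0,0.08,0, 0,0,0,0.08,0]' 40|head -4
```

```text
clock: 23.8
eef_pos: [0.5274, 0.3044, 0.0513]
tcp_rot: [-0.088, 0.996, -0.0, -0.0]
force: [-0.1, -0.1, 0.3]
clock: 24.1
eef_pos: [0.5278, 0.3046, 0.0505]
tcp_rot: [-0.088, 0.996, 0.0, 0.0]
force: [0.1, -0.4, -0.7]
clock: 24.3
eef_pos: [0.5276, 0.3046, 0.0496]
tcp_rot: [-0.088, 0.996, 0.0, 0.0]
force: [-0.2, -0.1, -0.5]
```

```bash
python3 -m jog '[0,0,0,0.05,0, 0,0,0,0.05,0]' 40|head -4
python3 -m jog '[0,0,0,0.05,0, 0,0,0,0.05,0]' 40|head -4
```

```text
clock: 24.5
eef_pos: [0.5277, 0.3046, 0.0493]
tcp_rot: [-0.088, 0.996, 0.0, 0.0]
force: [-1.1, -0.8, 2.4]
clock: 24.7
eef_pos: [0.5277, 0.3047, 0.0493]
tcp_rot: [-0.088, 0.996, 0.0, 0.0]
force: [-2.3, -0.3, 7.2]
```

```bash
python3 -m jog '[0.7,0,0,0,0, 0.85,0,0,0,0, 1,0,0,0,0, 1,0,0,0,0]' 40|tail -3
python3 -m jog '[1,0,0,-2,0, 1,0,0,-5,0, 1,0,0,-9,0, 1,0,0,-11,0]' 40|head -2
python3 -m jog '[1,1,-4.6,0,0, 1,1.5,-9,0,0, 1,2,-13.5,0,0, 1,2.5,-18,0,0, 1,3,-22.5,0,0]' 40|head -2
python3 t.py 555 -115 120 0.579
```

```text
force: [-0.2, -0.0, -0.3]
opening: 1.004
gripper_force: 0.0
clock: 25.5
eef_pos: [0.5289, 0.3052, 0.1616]
clock: 26.0
eef_pos: [0.5374, 0.0761, 0.1587]
shift cm [  1.62 -19.12   3.86] turn -0.403 dist mm 196.0 tilt 0.176 j7 1.56 t 26.0
```

```bash
python3 -m jog '[1,0.6,-4.5,0,-0.1, 1,1.1,-9,0,-0.2, 1,1.5,-13.5,0,-0.3, 1,1.6,-18,1,-0.4, 1,1.6,-18.6,4,-0.403]' 40|head -2
python3 -m jog '[1,0,0,0,0, 1,0,0,0,0]' 40|head -2
python3 t.py 555 -115 42 0.579;  python3 - <<'E'
from h import *
snap('wrist','w6')
E
```

```text
clock: 26.5
eef_pos: [0.5565, -0.1162, 0.1208]
clock: 26.7
eef_pos: [0.5539, -0.1073, 0.1183]
shift cm [ 0.32 -0.72  7.62] turn 0.0 dist mm 77.0 tilt 0.579 j7 2.29 t 26.7
```

View pics/w6.png

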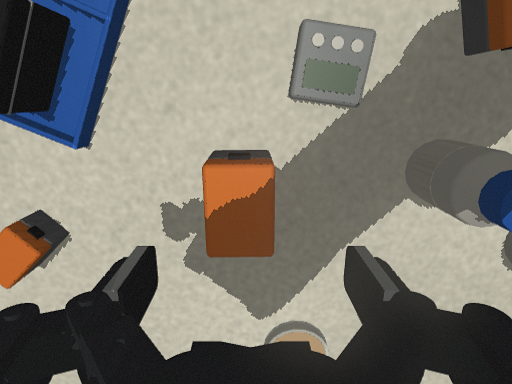

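The large tip box (240,205) is square to the fingers and needs about 7 mm of shift along y. Going down with that correction.

```bash
python3 -m jog '[1,0.3,-0.7,0,0, 1,0.3,-0.7,2.5,0, 1,0.3,-0.7,5,0, 1,0.3,-0.7,7.5,0, 1,0.3,-0.7,7.5,0]' 40|head -2
python3 -m jog '[0,0,0,0,0, 0,0,0,0,0, 0,0,0,0,0, 0,0,0,0,0, 0,0,0,0,0]' 40|tail -4
python3 -m jog '[0,0,0,0,0, 0,0,0,0,0]' 40
python3 -m jog '[0,0,0,-2,0, 0,0,0,-5,0, 0,0,0,-9,0, 0,0,0,-12,0]' 40|tail -3
python3 t.py 614 320 150 0.186
```

```text
clock: 27.25
eef_pos: [0.5543, -0.1146, 0.0418]
tcp_rot: [-0.286, 0.958, -0.0, 0.001]
force: [-0.6, 0.8, 7.3]
opening: 0.512
gripper_force: 41.9
clock: 27.95
eef_pos: [0.557, -0.1156, 0.0452]
tcp_rot: [-0.286, 0.958, -0.0, 0.001]
force: [-0.9, 0.6, 6.3]
opening: 0.502
gripper_force: 41.9
force: [0.3, 0.1, -1.1]
opening: 0.509
gripper_force: 41.1
shift cm [-28.69  33.31   1.61] turn 0.393 dist mm 440.0 tilt 0.579 j7 2.3 t 28.35
```

```bash
python3 -m jog '[0,-2,2.3,0,0, 0,-5,5.8,0,0.05, 0,-8,9.3,0,0.1, 0,-11,12.8,0,0.15, 0,-14,16.3,0,0.2]' 40|head -2
python3 t.py 614 320 150 0.186
python3 -m jog '[0,0,0,0,0]' 40|head -2
python3 t.py 614 320 150 0.186
```

```text
clock: 28.85
eef_pos: [0.5837, 0.0991, 0.1642]
shift cm [-10.95  19.42   1.43] turn 0.191 dist mm 223.0 tilt 0.377 j7 1.72 t 28.85
clock: 28.95
eef_pos: [0.5837, 0.1071, 0.1641]
shift cm [-10.89  18.54   1.52] turn 0.203 dist mm 216.0 tilt 0.389 j7 1.73 t 28.95
```

```bash
python3 -m jog '[0,-2,3.5,0,0.05, 0,-4,7,0,0.1, 0,-6.3,11,0,0.15, 0,-8.7,15,0,0.2, 0,-10.5,18,0,0.2]' 40|head -2
python3 -m jog '[0,0,0,0,0, 0,0,0,0,0]' 40|head -2
python3 t.py 614 320 49.2 0.186
```

```text
clock: 29.45
eef_pos: [0.6141, 0.3072, 0.164]
clock: 29.65
eef_pos: [0.6141, 0.3043, 0.1634]
shift cm [-0.28  1.55 11.42] turn -0.004 dist mm 115.0 tilt 0.182 j7 1.27 t 29.65
```

```bash
python3 -m jog '[0,-0.3,1.5,0,0, 0,-0.3,1.5,2.5,0, 0,-0.3,1.5,5,0, 0,-0.3,1.5,7.5,0, 0,-0.3,1.5,8.5,0]' 40|head -2
python3 -m jog '[0,0,0,0.5,0, 0,0,0,1,0, 0,0,0,1.5,0, 0,0,0,2,0, 0,0,0,2.3,0]' 40|head -4
python3 t.py 614 320 49.2 0.186
```

```text
clock: 30.15
eef_pos: [0.6136, 0.3175, 0.0762]
clock: 30.65
eef_pos: [0.6149, 0.3189, 0.0556]
tcp_rot: [-0.089, 0.996, 0.0, 0.0]
force: [-0.0, -0.2, 0.1]
shift cm [0.07 0.12 0.64] turn -0.007 dist mm 7.0 tilt 0.179 j7 1.26 t 30.65
```

```bash
python3 -m jog '[0,0,0,0.2,0, 0,0,0,0.4,0, 0,0,0,0.5,0, 0,0,0,0.5,0]' 40|head -4
python3 -m jog '[0,0,0,0.08,0, 0,0,0,0.08,0]' 40|head -4
```

```text
clock: 31.05
eef_pos: [0.6148, 0.3188, 0.0505]
tcp_rot: [-0.089, 0.996, -0.0, -0.0]
force: [0.8, 0.4, -1.1]
clock: 31.25
eef_pos: [0.6148, 0.3188, 0.0497]
tcp_rot: [-0.089, 0.996, 0.0, -0.0]
force: [0.3, 0.4, -0.6]
```

```bash
python3 -m jog '[0,0,0,0.06,0, 0,0,0,0.06,0]' 40|head -4
python3 -m jog '[0,0,0,0.05,0, 0,0,0,0.05,0]' 40|head -4
```

```text
clock: 31.45
eef_pos: [0.6149, 0.3189, 0.0493]
tcp_rot: [-0.089, 0.996, 0.0, 0.0]
force: [-1.1, -0.6, 0.8]
clock: 31.65
eef_pos: [0.615, 0.3189, 0.0493]
tcp_rot: [-0.089, 0.996, 0.0, 0.0]
force: [-2.0, -1.0, 5.4]
```

```bash
python3 -m jog '[0.65,0,0,0,0, 0.85,0,0,0,0, 1,0,0,0,0, 1,0,0,0,0]' 40|tail -3
python3 -m jog '[1,0,0,-2,0, 1,0,0,-5,0, 1,0,0,-9,0, 1,0,0,-14,0, 1,0,0,-18,0]' 40|head -2
python3 -m jog '[1,3,-4,0,0, 1,6,-7,0,0, 1,9,-10,0,0, 1,12,-10,0,0, 1,12,-10,0,0]' 40|head -2
python3 - <<'E'
from h import *
d=snap('top','top3');P=cloud(d);X,Y,Z=P[...,0],P[...,1],P[...,2]
cv2.imwrite('pics/top3b.png',cv2.resize(d['image'],(800,600),interpolation=cv2.INTER_CUBIC)[200:500])
w=snap('side','side3')['image'];cv2.imwrite('pics/side3b.png',cv2.resize(w,(800,600),interpolation=cv2.INTER_CUBIC))
a=.186;c=np.array([528,304]);B=np.array([[np.cos(a),np.sin(a)],[-np.sin(a),np.cos(a)]])
q=P[(d['depth']>.2)&(Z>.05)&(Z<.07)];q=(q[:,:2]*1000-c)@B.T
for x in(-88,0,88):
    s=q[(abs(q[:,0]-x)<44)&(abs(q[:,1])<50)];print(x,len(s),*( (s.min(0).round(),s.max(0).round()) if len(s) else ''))
E
```

```text
force: [-0.5, -0.3, 0.1]
opening: 0.997
gripper_force: 0.0
clock: 32.55
eef_pos: [0.6152, 0.3189, 0.2314]
clock: 33.05
eef_pos: [0.5114, 0.1971, 0.2286]
-88 0
0 0
88 0
```

View pics/top3b.png

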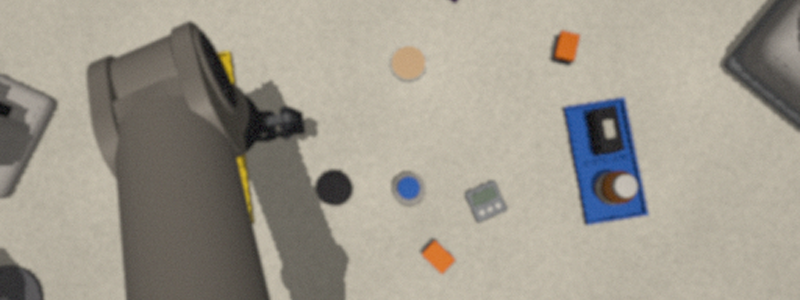

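View pics/side3b.png

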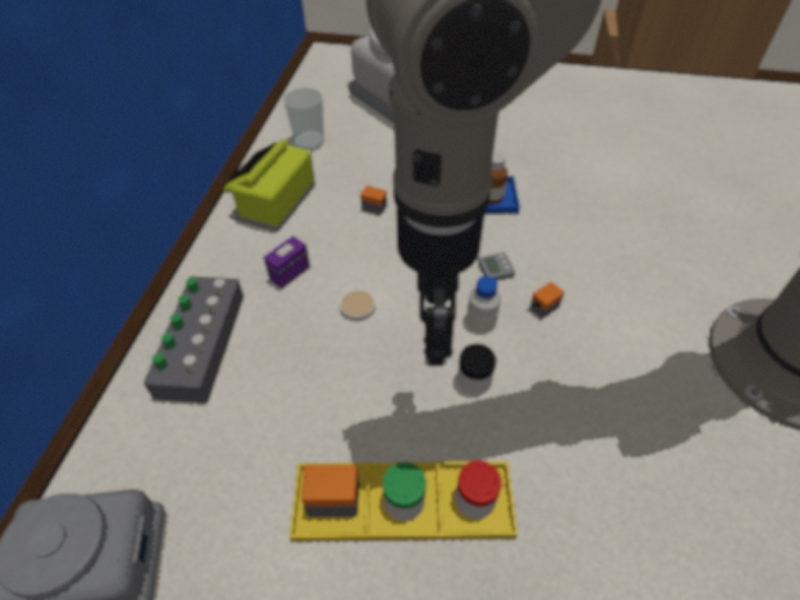

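All five are in their compartments. In the side picture the tip box is at (331,490), the green pot at (405,490) and the red pot at (480,488). In the top crop the slide box is at (605,130) and the amber bottle at (620,187). The bystanders haven't moved and the arm is clear, so I'm handing in.

```bash
python3 -m jog '[1,0,0,0,0, 1,0,0,0,0]'|head -1; python3 -c "
from workcell import manip; print(manip.close_job())"
```

```text
clock: 33.35
the job is handed in; nothing more can be done
None
```

Both kits are made up and the job is handed in at about 33 s: each of the five items was set down gently in its own compartment, and the blue-capped bottle and black-lidded pot were left where they stood.

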